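# Brake holding check on a bottle rotator

### The arm

A 6-joint arm with a two-finger parallel gripper is mounted at the origin on a cart in front of the work surface, level with it; the furniture and walls round the work are solid. World frame = base frame: x ahead of the robot, y to its left, z up, the work surface at z = 0. Lengths are in m, angles in rad, forces in N, time in s.
With the tool pointing down it reaches from about 0.325 to 0.9 m from the base axis. Payload 6.1 kg.
Tool frame: the origin (TCP) lies midway between the tips of the shut fingers; the grasp point (between the pads) lies 19 mm behind it; x points along the fingers, y is the direction in which the jaws open and shut, and the axes are right-handed (so a half turn about x gives the same grasp; the last joint's range is limited). The gripper opens to 85 mm and grips with 20 to 120 N. Pads are 22 mm wide; open, the fingers measure 114 mm over their backs; the gripper's body (76 mm by 85 mm) begins 54 mm behind the grasp point. The pads swing forward as they close: fully open they stand 13 mm farther back than shut.
Start: joints at [1.102, 0.22, 1.526, -0, 1.395, -0.126], TCP at [0.21, 0.589, 0.204] pointing down, gripper open.
Joint ranges: [-2.98, 2.98], [-0.91, 2.08], [0.09, 2.57], [-1.24, 4.39], [0.2, 2.65], [-2.68, 2.68]. Speed limits (rad/s): [2.57, 2.57, 3.01, 3.14, 3.14, 3.14].

### API

Orientations are given as [roll, pitch, yaw] about the fixed x, y, z axes, in that order (R = Rz(yaw) Ry(pitch) Rx(roll)).
In Python, from plant import movep, move_l, set_joints, gripper_to, hold, inverse_kinematics, observe, get_image, get_calibration, Unreachable, job_done gives the robot as it stands. Calls block until the motion is done:
- movep(position, orientation): joint-space move of the TCP to a pose.
- move_l(position, feed=0.15, rotation=None, max_force=None): straight line of the TCP; rotation=None keeps the orientation; feed is the mean speed in m/s. With max_force (N) it stops when the force on the tool has changed by that much, and returns True; else False.
- set_joints(angles): joint-space move.
- gripper_to(opening, f_grip=None): finger opening in m; f_grip is the grip in N (None keeps the last); returns when the fingers have stopped.
- hold(seconds).
- inverse_kinematics(position, orientation): joint angles nearest the present ones, or None.
- observe(): the state.
- get_image(name): name is "scene" or "side" or "wrist"; returns (picture, depth): 384x512x3 uint8, red, green, blue; 384x512 float32, m along the optical axis (not along the pixel's ray), 0 where there is no reading.
- get_calibration(name): a dict with "intrinsics" (3x3 intrinsics, pixels), "world_from_camera" (4x4, takes a point from camera to world coordinates). Camera axes: x right, y down, z forward; pixel columns grow to the right and rows downward; lengths in m; the calibration is good to about 2 mm. A picture is of the moment at which its call begins: read the wrist's pose just before it. get_calibration takes no time and is no camera call; for the wrist camera it gives the pose at the moment of the call.
A pose or a line that the arm cannot do raises Unreachable and nothing moves.
- job_done(): hands the job in, once; it reports no verdict.
The state is a dict: "time_s": time; "q": joint angles; "joint_velocities": joint speeds; "joint_torque": joint torques, N m; "eef_pos": TCP position; "tcp_rot": TCP orientation; "ft_force": force on the tool from outside, world axes, zero at the start; "torque": the same for the moment, N m; "opening": finger opening in m.
Only numpy, scipy, OpenCV 4.12 (cv2) and the standard library are available. Lean on these libraries where they do the work, as an engineer would, in place of code of your own. Each camera call takes 0.05 s, during which the arm holds its last target.

### The job

Check that the bottle rotator's brake holds its one-sidedly loaded wheel by itself: with the gripper, press the yellow brake treadle at the front down to its stop so that it latches down, then take the red knob of the index plunger on top and pull it straight up, fully back to its stop, so that the pin is clear of its hole in the wheel's rim. Finish while still holding the plunger fully up, with the brake latched and the wheel standing still; do not push or turn the wheel, and leave the other things on the bench where they are.

Things in the scene. Friction and masses are not known exactly. Their poses are not given: they have to be found in the camera images.
- rotator: bottle rotator fixed to the bench: white base 275 x 150 mm and column, upright blue and aluminium wheel 170 mm across with two blue-capped bottles on one side. Origin: on the bench under the base; x points from front (treadle) to back (motor), z up. In mm: pad centre (-125, 0, 76), knob centre (30, 0, 294), wheel and bottles x = -20 to 41, up to 235 high; all but sleeve and knob is below 256.
- treadle_pad (a point): centre of the top of the yellow brake treadle's pad (52 mm along the rotator's x, 60 mm along y, with black rubber ribs, tilted up about 6 degrees to the front at rest). Moves with the treadle. x, y axes as the rotator's.
- treadle_angle (a joint): brake treadle about its hinge 115 mm behind the pad's centre, rad: 0 = up, 0.20 = hard stop (pad 23 mm lower). Spring and brake push back with 3 to 10 N at the pad. At about 0.18 a spring pawl snaps over a tooth and then holds it at 0.15 to 0.165 when let go (latched; brake shoe pressed on the wheel's rim). Not latched, it springs back up.
- plunger_knob (a point): middle of the red ribbed plunger knob, 30 mm across (round, upright axis), 22 mm tall (11 mm above and below this point). Below it stands a 16 mm thick sleeve on a 40 mm wide arm whose top is 38 mm below this point. Moves with the plunger. x, y axes as the rotator's.
- plunger_travel (a joint): index plunger, m: 0 = seated, its pin 10 mm deep in the wheel's rim; 0.014 = pulled straight up to its hard stop, pin tip 4 mm clear of the rim. The spring pulls it down with about 3 N seated and 7 N at the stop; it springs back when let go.
- wheel_angle (a joint): angle of the wheel, rad: 0 = index hole under the plunger; the pin has 1 mm play, so it rests at about -0.012. Free to swing under the bottles' weight when neither pin nor brake holds it.
- plunger: the moving index plunger itself: red knob and steel pin, 11 mm thick. Origin on its axis, 8 mm below the knob's middle; axes as the rotator's.
- wheel: the wheel with its clips and two bottles, 170 mm across. Origin on its axle in its middle plane; x along the axle, to the back. Do not push or turn it.
- beaker_400: empty glass beaker, 88 mm across, 105 tall, front left. Bystander: leave it alone.
- timer: white bench timer with three keys, 58 x 64 x 21 mm, front left. Bystander: leave it alone.
- tube_rack: white two-tier tube rack with capped tubes, 62 x 220 x 112 mm, far left. Bystander: leave it alone.
- extension_clamp: steel laboratory clamp lying on the bench, 432 x 61 x 30 mm, right of the raised black lip (66 mm high) that runs front to back along the bench. Bystander: leave it alone.
- marker_pen: white marker pen with a blue cap lying on the bench, 128 mm long, front right. Bystander: leave it alone.
- salve_jar: small white jar with a black lid, 60 mm across, 41 tall, front right. Bystander: leave it alone.
- treadle: the moving brake treadle: yellow pad and steel lever. Origin on its hinge, x to the rotator's back; the pad's centre lies at (-115, 0, 31) mm in its frame.

How it is judged:
By the outcome, as a careful person would: the job done as asked, in the order asked, and still so for the second after the job is handed in, while the arm keeps its last pose, push and grip.
It also fails if it takes over 40 s, if anything falls off the work surface, if the arm or the gripper's body presses on something with over 40 N, if the wrist force passes 120 N, or if a joint passes its speed limit or range.

## Working session

There is one attempt and no reset: what is moved stays moved. The work goes in short steps, each a Python script; the robot and the scene stay as the last script left them, time stands still between calls to the robot, and variables do not carry over. Pictures are saved under pics/ and viewed, and the job is handed in when it is done.

```bash
ls; mkdir -p pics; python3 - <<'E'
from plant import *
import cv2
print(observe())
for n in("scene","side"):
    p,d=get_image(n); cv2.imwrite(f"pics/{n}0.png",cv2.resize(p[:,:,::-1],(800,600)))
    import numpy as np; np.savez(f"pics/{n}0.npz",p=p,d=d)
    c=get_calibration(n);print(n,c)
E
```

```text
pics
{'time_s': 0.0, 'q': array([ 1.10188747e+00,  2.21236010e-01,  1.52761735e+00,  9.49717079e-06,
        1.39468476e+00, -1.26104613e-01]), 'joint_velocities': array([ 4.04510311e-05, -7.71693475e-04,  3.08402304e-04,  6.56675528e-05,
        2.64380755e-04, -4.43905328e-04]), 'joint_torque': array([ 1.44183348e-03, -4.96898997e+01, -3.89399064e+01, -6.48424248e-05,
        1.08997989e-02, -1.51629621e-05]), 'eef_pos': array([0.20978526, 0.58804396, 0.20268986]), 'tcp_rot': array([-1.70170541,  1.56885083, -2.04451132]), 'ft_force': array([0.06376148, 0.58375461, 0.36548066]), 'torque': array([0.02862227, 0.00140826, 0.00204907]), 'opening': 0.08565050738509492}
scene {'intrinsics': array([[419.15605531,   0.        , 258.82858218],
       [  0.        , 419.15605531, 191.4239974 ],
       [  0.        ,   0.        ,   1.        ]]), 'world_from_camera': array([[ 0.67686097, -0.45808892,  0.57620636, -0.49049259],
       [-0.73610594, -0.41834633,  0.53210374, -0.82552111],
       [-0.00269701, -0.78430918, -0.62036428,  1.29248544],
       [ 0.        ,  0.        ,  0.        ,  1.        ]])}
side {'intrinsics': array([[383.45579284,   0.        , 247.47859798],
       [  0.        , 383.45579284, 187.43100154],
       [  0.        ,   0.        ,   1.        ]]), 'world_from_camera': array([[ 0.99723301, -0.04630577,  0.05815589,  0.46427666],
       [-0.07081587, -0.35374399,  0.93265766, -1.32380467],
       [-0.02261513, -0.93419536, -0.35604437,  0.70940623],
       [ 0.        ,  0.        ,  0.        ,  1.        ]])}
```

View pics/scene0.png

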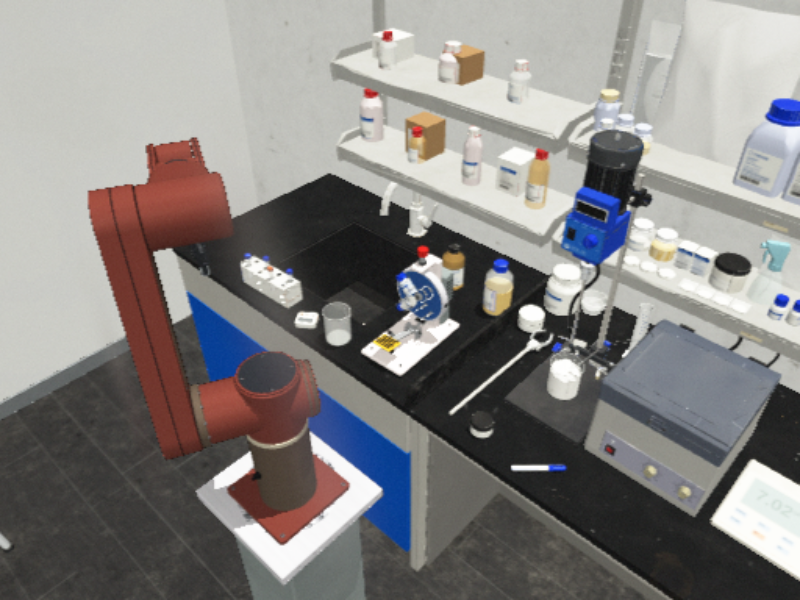

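View pics/side0.png

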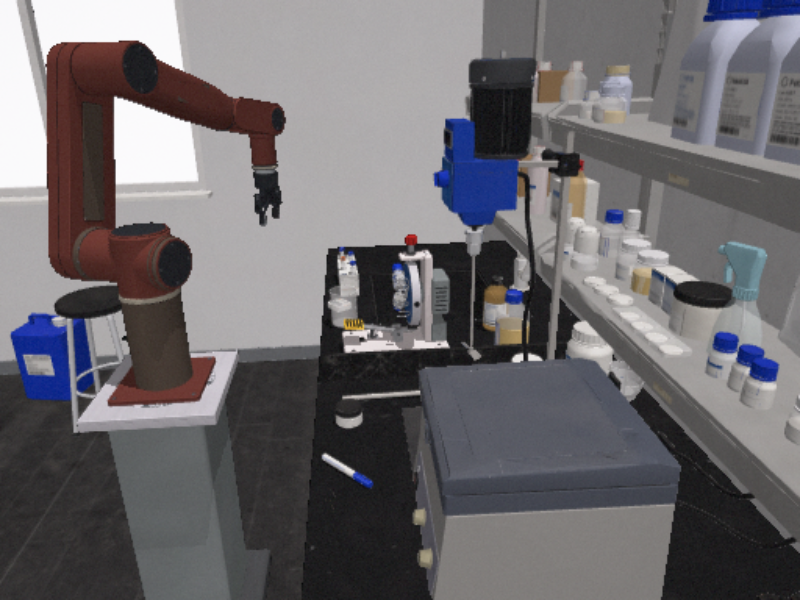

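The scene picture shows the rotator near (415,310), with the red knob at (423,253) and the yellow pad at (388,340). The side picture shows the knob at (411,240) and the pad at (353,325). Next I'll take crops and 3D points.

```bash
cat > h.py <<'E'
import numpy as np, cv2
from plant import *
def cloud(n,d,c=None):
    c=c or get_calibration(n);K=c["intrinsics"];T=c["world_from_camera"]
    v,u=np.indices(d.shape);P=np.stack([(u-K[0,2])/K[0,0]*d,(v-K[1,2])/K[1,1]*d,d],-1)
    return P@T[:3,:3].T+T[:3,3]
def red(p): 
    p=p.astype(int);return (p[...,0]>110)&(p[...,1]<60)&(p[...,2]<60)
def yel(p):
    p=p.astype(int);return (p[...,0]>130)&(p[...,1]>100)&(p[...,2]<70)
E
python3 - <<'E'
from h import *
for n,b in(("scene",(240,150,310,245)),("side",(200,140,300,235))):
    z=np.load(f"pics/{n}0.npz");p,d=z["p"],z["d"];W=cloud(n,d)
    u0,v0,u1,v1=b
    cv2.imwrite(f"pics/{n}0c.png",cv2.resize(p[v0:v1,u0:u1,::-1],None,fx=6,fy=6,interpolation=cv2.INTER_CUBIC))
    for f in(red,yel):
        m=f(p)&(d>0); m[:v0]=0;m[v1:]=0;m[:,:u0]=0;m[:,u1:]=0
        Q=W[m];print(n,f.__name__,m.sum(),np.median(Q,0) if len(Q) else'',Q.min(0),Q.max(0), np.argwhere(m).mean(0))
    # white base top z 
E
```

```text
scene red 46 [0.61658085 0.13293519 0.30067295] [ 0.6035202   0.12155167 -0.00429143] [0.98692014 0.44579089 0.30958415] [160.34782609 270.19565217]
scene yel 125 [0.82880617 0.18440092 0.081876  ] [ 0.44117093  0.09641437 -0.0010464 ] [0.89805494 0.24210523 0.13061936] [193.256 269.032]
side red 40 [0.61890818 0.12660924 0.2990119 ] [0.60708718 0.11735498 0.28763064] [0.63256195 0.14303987 0.30613781] [152.8  262.95]
side yel 42 [0.4599943  0.10878132 0.07527512] [0.43960581 0.0935852  0.00174178] [0.48819542 0.32449423 0.07956206] [207.80952381 225.11904762]
```

```bash
ls pics
```

```text
scene0.npz
scene0.png
scene0c.png
side0.npz
side0.png
side0c.png
```

View pics/scene0c.png

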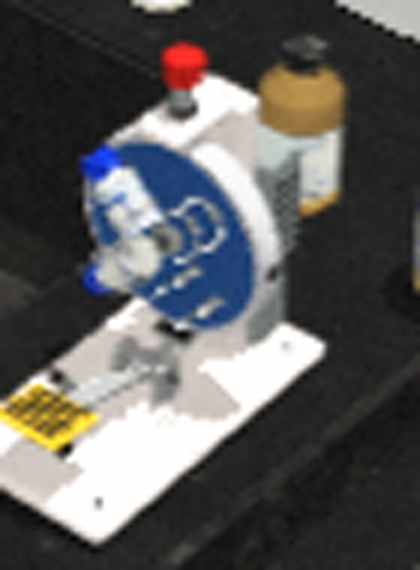

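View pics/side0c.png

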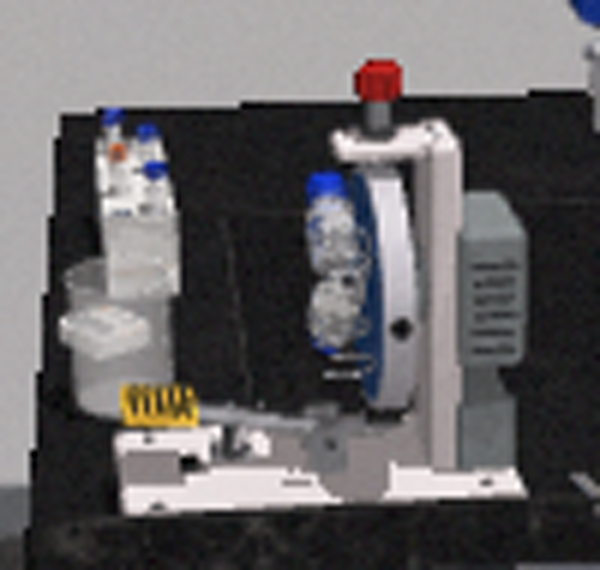

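Rough positions are knob (0.62, 0.13, 0.295) and pad (0.465, 0.11, 0.076). They are about 155 mm apart, as the spec says. I'll move above for a wrist view to get the yaw.

```bash
python3 - <<'E'
from h import *
move_l([0.21,0.588,0.42],feed=0.25)
movep([0.43,0.12,0.45],[0,np.pi/2,0.13])
o=observe();print(o["time_s"],o["eef_pos"],o["tcp_rot"],o["q"])
c=get_calibration("wrist");p,d=get_image("wrist")
np.savez("pics/w1.npz",p=p,d=d,K=c["intrinsics"],T=c["world_from_camera"])
cv2.imwrite("pics/w1.png",cv2.resize(p[:,:,::-1],(800,600),interpolation=cv2.INTER_CUBIC));print(c)
W=cloud("w",d,c)
for f in(red,yel):
    m=f(p)&(d>0);Q=W[m];print(f.__name__,m.sum(),np.median(Q,0),Q.min(0),Q.max(0))
E
```

```text
2.9917 [0.4299726  0.12050461 0.44982512] [2.43766781 1.57045675 2.56825183] [ 9.61355926e-02 -2.48347330e-01  1.53886203e+00  2.19304713e-04
  1.85134422e+00 -1.60518406e+00]
{'intrinsics': array([[315.2807692 ,   0.        , 251.82440188],
       [  0.        , 315.2807692 , 184.84729253],
       [  0.        ,   0.        ,   1.        ]]), 'world_from_camera': array([[-1.29688714e-01,  9.55447322e-01,  2.65143835e-01,
         3.64231184e-01],
       [ 9.91554678e-01,  1.24858903e-01,  3.50652958e-02,
         1.10324891e-01],
       [ 3.97474635e-04,  2.67452183e-01, -9.63571052e-01,
         6.20233274e-01],
       [ 0.00000000e+00,  0.00000000e+00,  0.00000000e+00,
         1.00000000e+00]])}
  return _methods._mean(a, axis=axis, dtype=dtype,
  ret = um.true_divide(
Traceback (most recent call last):
ValueError: zero-size array to reduction operation minimum which has no identity
```

View pics/w1.png

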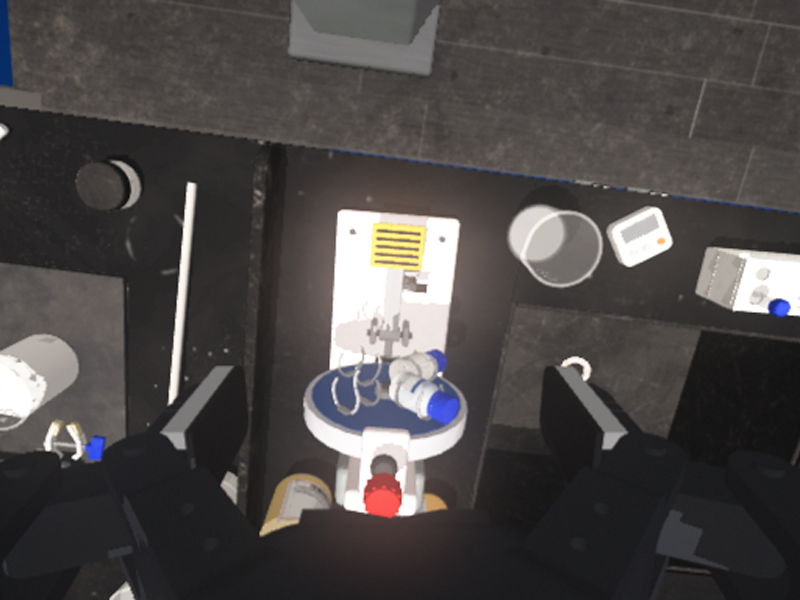

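The wrist view shows the pad at (399,246), the knob at (383,495) and the base's front edge from (338,212) to (459,218). I'll compute positions from these.

```bash
python3 - <<'E'
from h import *
z=np.load("pics/w1.npz");p,d,K,T=z["p"],z["d"],z["K"],z["T"]
W=cloud("w",d,dict(intrinsics=K,world_from_camera=T))
hsv=cv2.cvtColor(p,cv2.COLOR_RGB2HSV);print(hsv[317,245],hsv[157,240])
h,s,v=[hsv[...,i].astype(int) for i in range(3)]
mr=((h<8)|(h>172))&(s>140)&(v>90);my=(h>17)&(h<35)&(s>120)&(v>90)
def box(m,a,b,c,e):
    k=np.zeros_like(m);k[b:e,a:c]=m[b:e,a:c];return k
mr=box(mr,225,290,262,335);my=box(my,230,135,280,180)
for m in(mr,my):
    Q=W[m];print(m.sum(),np.argwhere(m).mean(0)[::-1],Q.min(0),Q.max(0),np.median(Q,0),Q.mean(0))
# knob top
Q=W[mr&(W[...,2]>0.302)];print("top",len(Q),Q.mean(0),Q.min(0),Q.max(0))
# pad rect : full hull
pts=np.argwhere(my)[:,::-1].astype(np.float32);r=cv2.minAreaRect(pts);b=cv2.boxPoints(r);print(r,b)
def ray(uv,zz):
    q=T[:3,:3]@np.array([(uv[0]-K[0,2])/K[0,0],(uv[1]-K[1,2])/K[1,1],1]);return T[:3,3]+q*(zz-T[2,3])/q[2]
# zenith: pad at z .076
print("pad c",ray(r[0],.076),[ray(x,.076).round(4) for x in b])
# base top edges
zb=W[...,2];m=box((s<60)&(v>170),205,130,300,240);print(np.median(zb[m]))
cv2.imwrite("pics/w1c.png",cv2.resize(p[125:335,185:315,::-1],None,fx=4,fy=4,interpolation=cv2.INTER_CUBIC)[:,:][:600*2])
E
```

```text
[  1 164 253] [ 18 123 220]
499 [244.62725451 318.18637275] [ 0.36423118  0.11032489 -0.00220949] [0.88444689 0.17891498 0.62023327] [0.61343054 0.13424387 0.30452327] [0.60932319 0.13420243 0.30974519]
430 [256.31395349 154.39767442] [0.36423118 0.09867293 0.07089279] [0.48800184 0.15672255 0.62023327] [0.45531199 0.13176879 0.07576593] [0.45829041 0.1307268  0.07691581]
top 369 [0.60793952 0.13374759 0.31578751] [0.36423118 0.11032489 0.30206979] [0.63006954 0.14875672 0.62023327]
((254.20492553710938, 157.24591064453125), (32.68340301513672, 27.251258850097656), 5.19442892074585) [[236.69672 169.33607]
 [239.16394 142.19673]
 [271.71313 145.15575]
 [269.2459  172.29509]]
pad c [0.46377175 0.12776118 0.076     ] [array([0.4892, 0.0999, 0.076 ]), array([0.441 , 0.0985, 0.076 ]), array([0.4388, 0.155 , 0.076 ]), array([0.4871, 0.1577, 0.076 ])]
0.022289105008256427
```

```bash
python3 - <<'E'
from h import *
z=np.load("pics/w1.npz");p,d,K,T=z["p"],z["d"],z["K"],z["T"]
W=cloud("w",d,dict(intrinsics=K,world_from_camera=T))
hsv=cv2.cvtColor(p,cv2.COLOR_RGB2HSV);h,s,v=[hsv[...,i].astype(int) for i in range(3)]
m=((h<8)|(h>172))&(s>140)&(v>90)&(d>0)&(W[...,2]>.28)&(W[...,2]<.32)&(abs(W[...,0]-.62)<.03)&(abs(W[...,1]-.13)<.03)
Q=W[m];print(len(Q),Q.min(0),Q.max(0));t=Q[Q[:,2]>.3035];print(len(t),t.min(0),t.max(0),t.mean(0))
print(np.histogram(Q[:,2],10))
c,r=cv2.minEnclosingCircle(t[:,:2].astype(np.float32));print(c,r)
for n in("scene","side"):
    z=np.load(f"pics/{n}0.npz");p,d=z["p"],z["d"];W=cloud(n,d)
    m=red(p)&(d>0)&(W[...,2]>.275)&(W[...,2]<.32)&(abs(W[...,0]-.62)<.03)&(abs(W[...,1]-.13)<.03)
    Q=W[m];c,r=cv2.minEnclosingCircle(Q[:,:2].astype(np.float32));print(n,len(Q),Q.min(0),Q.max(0),c,r)
E
```

```text
481 [0.60413028 0.12086781 0.28730726] [0.63151647 0.14878214 0.30678524]
311 [0.60435543 0.12111972 0.30353489] [0.63006954 0.14777301 0.30678524] [0.61759265 0.13462071 0.30495569]
(array([  2,   8,  11,  16,  21,  22,  24,  47, 155, 175]), array([0.28730726, 0.28925506, 0.29120286, 0.29315065, 0.29509845,
       0.29704625, 0.29899405, 0.30094185, 0.30288965, 0.30483744,
       0.30678524]))
(0.6181485056877136, 0.1348819136619568) 0.013893340714275837
scene 40 [0.6035202  0.12155167 0.28510961] [0.6326063  0.15304112 0.30958415] (0.6173936128616333, 0.13686369359493256) 0.01665651611983776
side 40 [0.60708718 0.11735498 0.28763064] [0.63256195 0.14303987 0.30613781] (0.620278537273407, 0.13122743368148804) 0.014967151917517185
```

View pics/w1c.png

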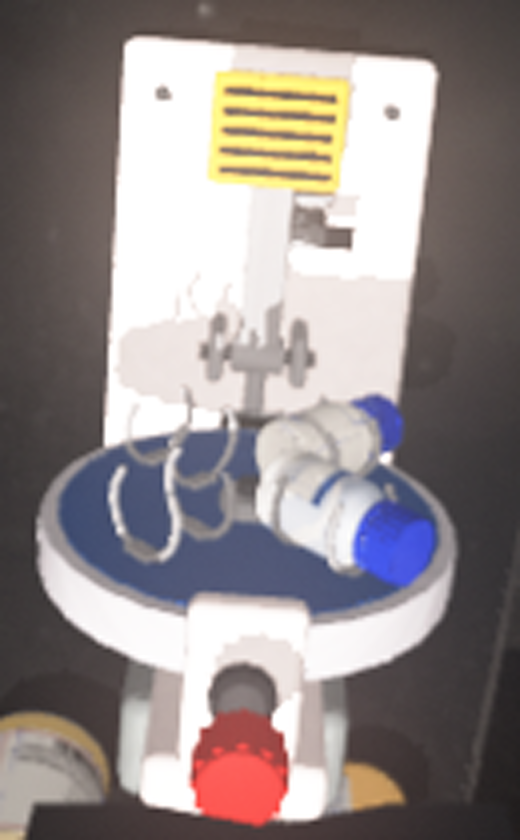

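Estimates: knob (0.618, 0.1345, 0.294), pad (0.4635, 0.128, 0.076) and yaw about 0.042. The heights and the 155 mm spacing agree with the spec. Now I'll press the treadle with the gripper shut.

```bash
python3 - <<'E'
from h import *
R=[0,np.pi/2,0.042]
gripper_to(0.0,40)
move_l([0.462,0.128,0.12],feed=0.2,rotation=R)
move_l([0.462,0.128,0.088],feed=0.1)
o=observe();print(o["time_s"],o["eef_pos"],o["opening"],o["ft_force"])
for zt in(0.070,0.060,0.0555):
    r=move_l([0.462,0.128,zt],feed=0.05,max_force=28);o=observe();print(r,o["eef_pos"],o["ft_force"])
    if r:break
r=move_l([0.462,0.128,0.047],feed=0.02,max_force=22);o=observe();print(r,o["time_s"],o["eef_pos"],o["ft_force"])
p,d=get_image("side");cv2.imwrite("pics/s2.png",cv2.resize(p[140:235,200:300,::-1],None,fx=6,fy=6,interpolation=cv2.INTER_CUBIC))
E
```

```text
6.0833 [0.46191286 0.12799639 0.08804031] -0.00012394507729134382 [-0.22271567  0.03699821 -0.05630135]
False [0.46171781 0.12795958 0.069651  ] [ 0.23536751 -0.28262341  0.18141812]
False [0.46153999 0.12792865 0.05947849] [-0.43214954 -0.28669866 -0.43620109]
False [0.46175724 0.12795598 0.0552137 ] [-0.58415491 -0.20849197 -0.11559351]
False 7.7667 [0.46171473 0.12798332 0.04699467] [-3.50893473  0.09076517  3.37806571]
```

View pics/s2.png

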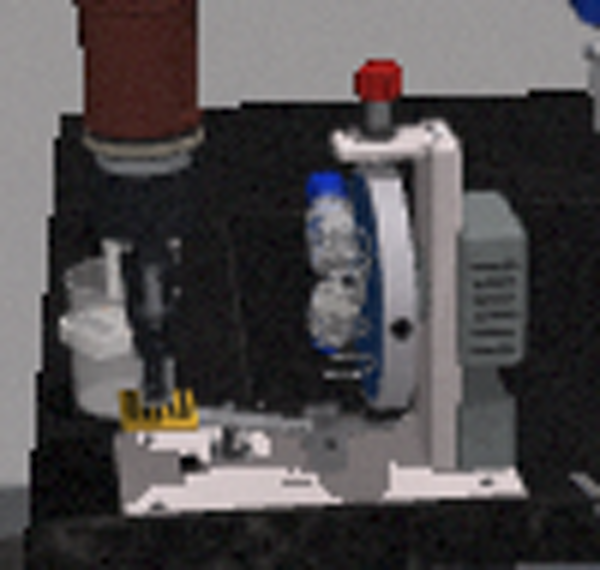

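```bash
python3 - <<'E'
from h import *
o=observe();print(o["time_s"],o["eef_pos"],o["tcp_rot"],o["ft_force"],o["q"])
c=get_calibration("side");K=c["intrinsics"];T=np.linalg.inv(c["world_from_camera"])
for P in(o["eef_pos"],[.4635,.128,.076],[.4635,.128,.053]):
    q=K@(T[:3,:3]@P+T[:3,3]);q=q[:2]/q[2];print(q,(q-[200,140])*6)
for n in("scene","wrist","side"):
    c=get_calibration(n);p,d=get_image(n);np.savez(f"pics/{n}3.npz",p=p,d=d,K=c["intrinsics"],T=c["world_from_camera"])
    W=cloud(n,d,c);
    if n=="scene":p=p[170:245,230:310];f=8
    elif n=="side":p=p[190:225,205:255];f=12
    else:f=1.5
    cv2.imwrite(f"pics/{n}3.png",cv2.resize(p[:,:,::-1],None,fx=f,fy=f,interpolation=cv2.INTER_CUBIC))
E
```

```text
7.8167 [0.46176439 0.1280014  0.04704205] [-3.08471054  1.57024578 -3.04271765] [-2.59495964 -0.26792272  3.46910736] [ 1.05632327e-01  5.07849399e-02  2.03138432e+00  4.26459269e-06
  1.05997393e+00 -1.50715898e+00]
[225.68853778 212.83665092] [154.13122666 437.01990552]
[225.80890026 206.41402749] [154.85340156 398.48416494]
[226.04629213 211.5054561 ] [156.27775279 429.0327366 ]
```

View pics/scene3.png

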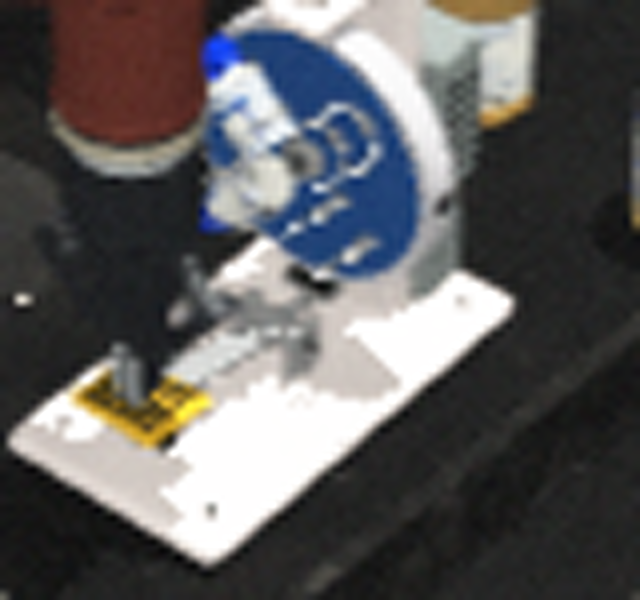

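View pics/wrist3.png

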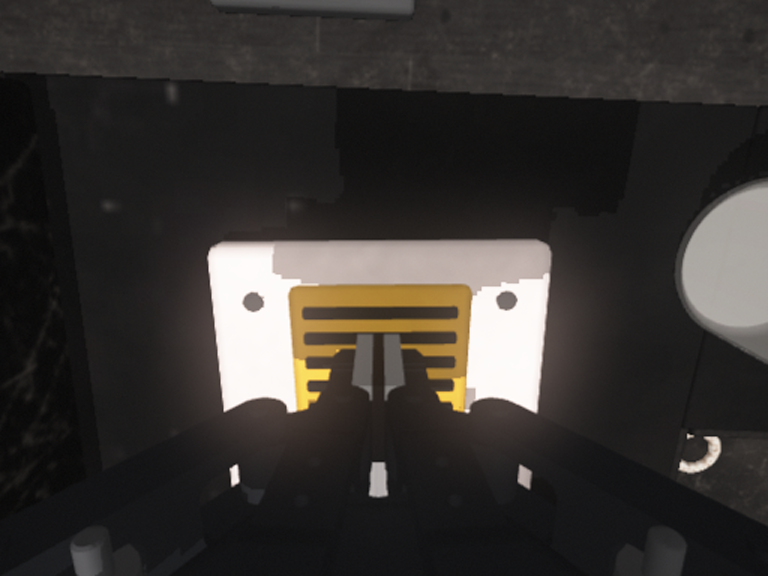

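View pics/side3.png

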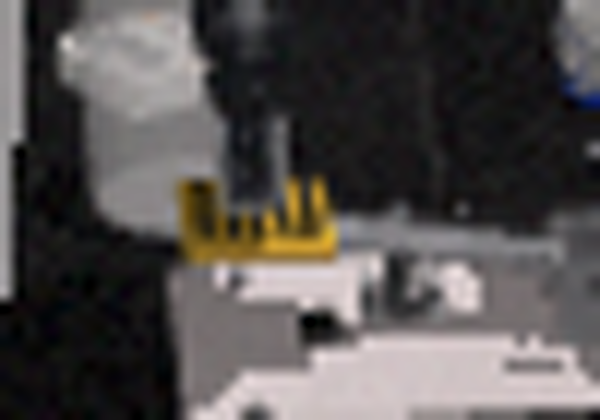

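```bash
python3 - <<'E'
from h import *
z=np.load("pics/wrist3.npz");p,d,K,T=z["p"],z["d"],z["K"],z["T"]
W=cloud("w",d,dict(intrinsics=K,world_from_camera=T))
for u,v in [(300,290),(460,290),(200+100,380),(460,380),(380,297),(300,320),(230,330),(520,330),(365,345),(395,345),(365,375),(395,375),(410,260)]:
    print((u,v),W[int(v/1.5),int(u/1.5)].round(4),p[int(v/1.5),int(u/1.5)])
E
```

```text
(300, 290) [0.441  0.1008 0.0722] [185 143  76]
(460, 290) [0.4388 0.1517 0.0724] [176 134  64]
(300, 380) [0.4736 0.1005 0.0709] [249 219  96]
(460, 380) [0.4712 0.1548 0.0711] [246 211  89]
(380, 297) [0.4421 0.1264 0.0732] [177 133  53]
(300, 320) [0.4506 0.101  0.0738] [195 152  81]
(230, 330) [0.4769 0.0614 0.0215] [253 249 248]
(520, 330) [0.4713 0.1896 0.0221] [253 250 249]
(365, 345) [0.4525 0.1223 0.0877] [105  98  94]
(395, 345) [0.4519 0.1312 0.0883] [103  97  93]
(365, 375) [0.4519 0.1228 0.1079] [101  95  91]
(395, 375) [0.4522 0.1305 0.1068] [100  96  92]
(410, 260) [0.4413 0.1392 0.0226] [193 178 172]
```

The tips have only just met the pad (pad top about 0.0725, 3.4 N). So the real shut tips sit about 25 mm behind the reported TCP. I'll keep pressing, guided by force and by what I see.

```bash
python3 - <<'E'
from h import *
z=0.047
while z>0.018:
    z-=0.003
    r=move_l([0.4615,0.128,z],feed=0.03,max_force=22);o=observe();print(r,o["time_s"],o["eef_pos"].round(4),o["ft_force"].round(2),o["opening"])
    if r or o["ft_force"][2]>24:break
c=get_calibration("wrist");p,d=get_image("wrist");W=cloud("w",d,c)
cv2.imwrite("pics/w4.png",cv2.resize(p[:,:,::-1],None,fx=1.5,fy=1.5))
for u,v in [(300,290),(460,290),(380,297),(300,380),(460,380)]:print(W[int(v/1.5),int(u/1.5)].round(4),p[int(v/1.5),int(u/1.5)])
E
```

```text
False 8.2167 [0.4618 0.128  0.0441] [-1.45  0.37  3.34] -0.00018959602602549436
False 8.4667 [0.4616 0.128  0.0411] [-1.44  0.49  4.22] 0.00015162107216777984
False 8.7167 [0.4616 0.128  0.0379] [-0.52  0.99  1.45] -6.380261836838271e-05
False 8.9667 [0.4616 0.128  0.0349] [-1.48  0.21  3.79] 0.00020347941305181574
False 9.2167 [0.4615 0.128  0.0321] [-0.99  0.74  5.11] 5.706628972442052e-06
False 9.4667 [0.4614 0.128  0.0293] [-4.94 -0.62  7.7 ] -0.0002741434861877318
False 9.7167 [0.4611 0.128  0.0264] [-5.84  0.03  9.24] -6.959577601753594e-05
False 9.9667 [0.4613 0.1281 0.0253] [-12.47  -1.36  26.56] 6.442079046249393e-05
[0.4413 0.1004 0.0477] [175 133  61]
[0.4389 0.1522 0.0486] [163 122  50]
[0.4419 0.1265 0.0507] [62 49 29]
[0.4718 0.101  0.0515] [244 207  86]
[0.47   0.1546 0.0507] [163 123  57]
```

View pics/w4.png

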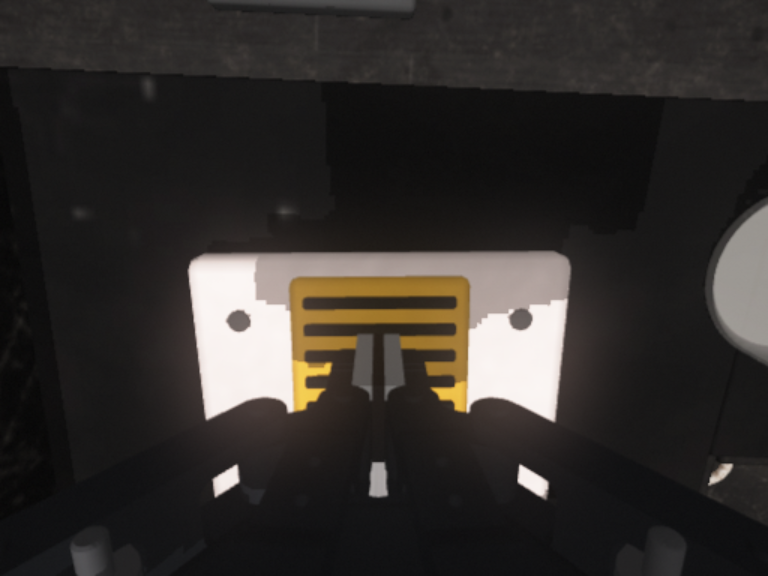

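The pad hit its hard stop at 26 N and about 0.051. I'll release it slowly and check the latch from above.

```bash
python3 - <<'E'
from h import *
move_l([0.4615,0.128,0.060],feed=0.06)
move_l([0.4615,0.128,0.15],feed=0.2)
c=get_calibration("wrist");p,d=get_image("wrist");W=cloud("w",d,c)
hsv=cv2.cvtColor(p,cv2.COLOR_RGB2HSV)
m=(hsv[...,0]>15)&(hsv[...,0]<35)&(hsv[...,1]>100)&(d>0)&(abs(W[...,0]-.463)<.035)&(abs(W[...,1]-.128)<.035)&(W[...,2]<.09)&(W[...,2]>.035)
Q=W[m];A=np.c_[Q[:,0]-.4615,np.ones(len(Q))];print(len(Q),np.linalg.lstsq(A,Q[:,2],rcond=None)[0],Q[:,2].min(),Q[:,2].max())
cv2.imwrite("pics/w5.png",cv2.resize(p[:,:,::-1],None,fx=1.5,fy=1.5))
o=observe();print(o["time_s"],o["ft_force"])
p,d=get_image("side");cv2.imwrite("pics/s5.png",cv2.resize(p[140:235,200:300,::-1],None,fx=6,fy=6,interpolation=cv2.INTER_CUBIC))
E
```

```text
3021 [0.05131587 0.05703441] 0.05193267369730192 0.06122709835548412
11.4333 [ 0.12612066  0.25337296 -1.25567645]
```

View pics/w5.png

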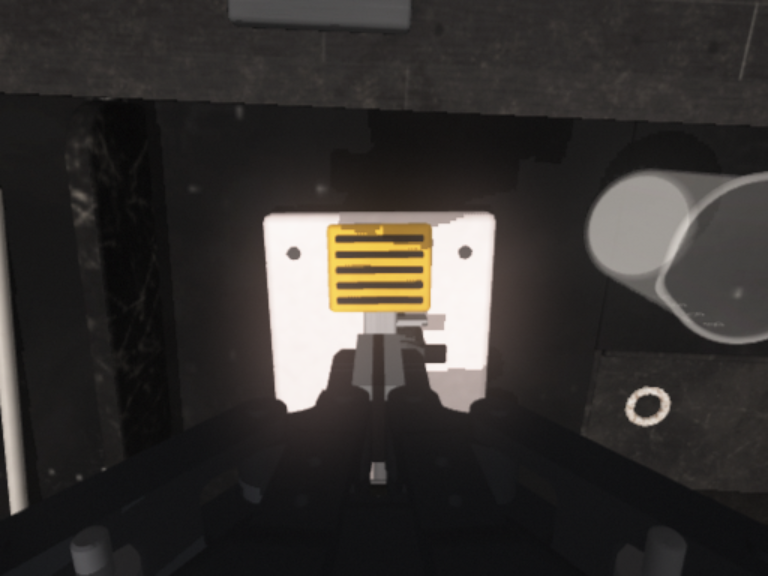

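View pics/s5.png

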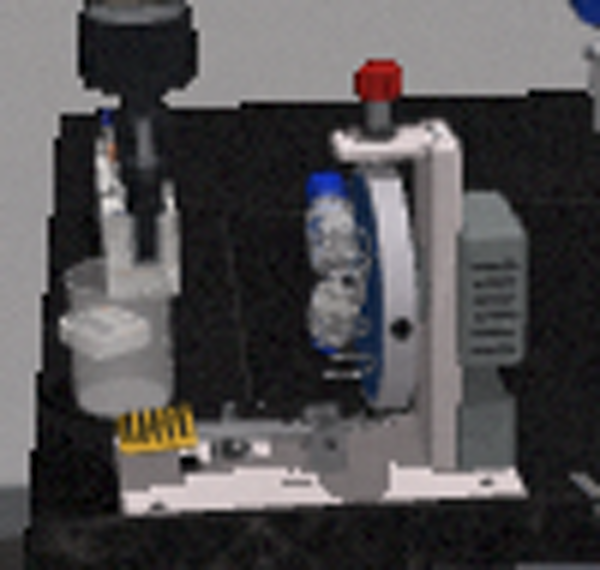

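The treadle is latched: pad at 0.057 and slope +0.051 against −0.105 at rest, so about 0.156 rad. Now I'll back up, set the opening, and measure where the tips really are relative to the TCP.

```bash
python3 - <<'E'
from h import *
move_l([0.4615,0.128,0.40],feed=0.3)
gripper_to(0.05)
o=observe();c=get_calibration("wrist");p,d=get_image("wrist");W=cloud("w",d,c)
np.savez("pics/w6.npz",p=p,d=d,K=c["intrinsics"],T=c["world_from_camera"],e=o["eef_pos"])
print(o["time_s"],o["eef_pos"],o["opening"])
L=W-o["eef_pos"]
m=(d>0)&(W[...,2]>.36)
print(L[m].min(0),L[m].max(0))
cs,sn=np.cos(.042),np.sin(.042)
Y=-sn*L[...,0]+cs*L[...,1];X=cs*L[...,0]+sn*L[...,1]
k=m&(L[...,2]<.04);print("tips",k.sum(),Y[k].min(),Y[k].max(),X[k].min(),X[k].max(),L[k][:,2].min())
for s in(1,-1):
    a=k&(s*Y>0);print(s,abs(Y[a]).min() if a.any() else'',abs(Y[a]).max() if a.any() else'',L[a][:,2].min() if a.any() else '')
cv2.imwrite("pics/w6.png",cv2.resize(p[:,:,::-1],None,fx=1.5,fy=1.5))
p,d=get_image("side");cv2.imwrite("pics/s6.png",p[:,:,::-1])
E
```

```text
13.0 [0.4614688  0.12800885 0.399925  ] 0.05009387351643822
[-0.02035996 -0.06501962  0.02920904] [0.01645833 0.06128404 0.12759603]
tips 465 -0.03925768786490159 0.036071473227980835 -0.01059798050344684 0.011813047199477462 0.029209035375546477
1 0.023205155582534845 0.036071473227980835 0.029209035375546477
-1 0.026336008470962197 0.03925768786490159 0.03074352788582807
```

View pics/w6.png

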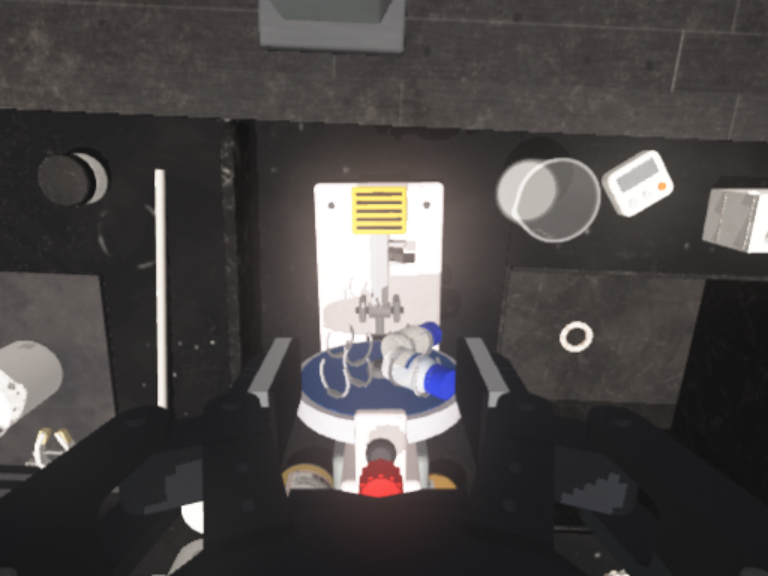

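```bash
python3 - <<'E'
from h import *
R=[0,np.pi/2,0.042]
move_l([0.618,0.1358,0.36],feed=0.25,rotation=R)
print(move_l([0.618,0.1358,0.285],feed=0.12,max_force=10))
print(move_l([0.618,0.1358,0.247],feed=0.08,max_force=8))
o=observe();c=get_calibration("wrist");p,d=get_image("wrist");W=cloud("w",d,c)
np.savez("pics/w7.npz",p=p,d=d,K=c["intrinsics"],T=c["world_from_camera"],e=o["eef_pos"])
print(o["time_s"],o["eef_pos"],o["ft_force"])
cv2.imwrite("pics/w7.png",cv2.resize(p[:,:,::-1],None,fx=1.5,fy=1.5))
p,d=get_image("side");cv2.imwrite("pics/s7.png",cv2.resize(p[120:215,220:300,::-1],None,fx=6,fy=6,interpolation=cv2.INTER_CUBIC))
E
```

```text
False
False
15.3 [0.61788643 0.1357867  0.24662882] [ 0.15119653 -0.8991119  -0.40214665]
```

View pics/w7.png

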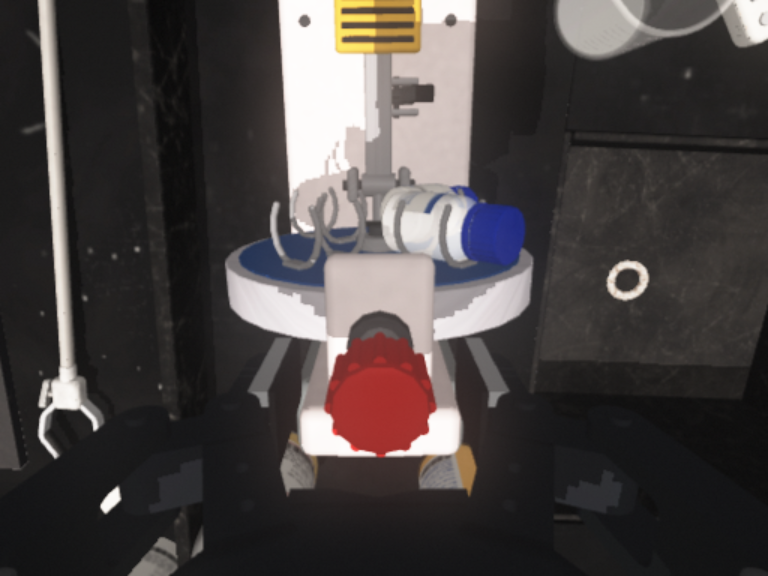

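View pics/s7.png

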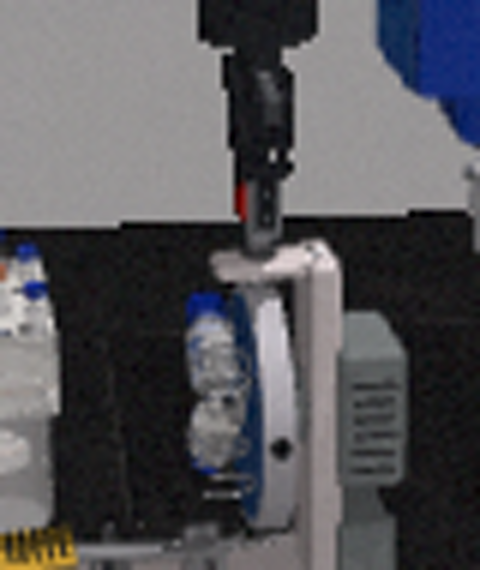

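The knob at (380,393) sits centred between the fingers at (275,370) and (482,370). The side view suggests the fingers are slightly behind the knob's centre, so I'll measure it.

```bash
python3 - <<'E'
from h import *
z=np.load("pics/w7.npz");p,d,K,T,e=[z[k] for k in("p","d","K","T","e")]
W=cloud("w",d,dict(intrinsics=K,world_from_camera=T))
hsv=cv2.cvtColor(p,cv2.COLOR_RGB2HSV)
m=((hsv[...,0]<8)|(hsv[...,0]>172))&(hsv[...,1]>140)&(d>0)&(abs(W[...,2]-.295)<.02)&(abs(W[...,0]-.618)<.03)
Q=W[m];t=Q[Q[:,2]>.302];print(np.histogram(Q[:,2],8));print(t.min(0),t.max(0),cv2.minEnclosingCircle(t[:,:2].astype(np.float32)))
L=W-e;Y=-.042*L[...,0]+L[...,1];X=L[...,0]+.042*L[...,1]
for s in(1,-1):
    k=(d>0)&(L[...,2]>.022)&(L[...,2]<.05)&(s*Y>.021)&(s*Y<.042)&(hsv[...,1]<100)&(abs(X)<.02);k[:, :]&=True
    print(s,k.sum(),np.percentile(Y[k],[2,98]),np.percentile(X[k],[2,98]),np.percentile(L[k][:,2],[1,50]))
print(-.042*(t.mean(0)-e)[0]+(t.mean(0)-e)[1])
E
```

```text
(array([  75,  130,  153,  155,  180,  189,  880, 2599]), array([0.28628041, 0.28886901, 0.29145762, 0.29404623, 0.29663484,
       0.29922344, 0.30181205, 0.30440066, 0.30698927]))
[0.60434447 0.12028851 0.30201164] [0.63523603 0.15000179 0.30698927] ((0.6197711825370789, 0.1347350925207138), 0.015660684555768967)
1 688 [0.02329663 0.0363163 ] [-0.01007723  0.0110184 ] [0.03146527 0.04262886]
-1 693 [-0.03943273 -0.02636787] [-0.01014447  0.01111807] [0.03156148 0.04254351]
-0.0009213056427670765
```

The alignment is good to within 0.5 mm. I'll grip and pull.

```bash
python3 - <<'E'
from h import *
move_l([0.6185,0.1362,0.247],feed=0.05)
gripper_to(0.02,70)
o=observe();print(o["time_s"],o["opening"],o["eef_pos"],o["ft_force"].round(2))
z=.247
for dz in(.003,.006,.009,.012,.0135,.015,.016,.017):
    r=move_l([0.6185,0.1362,z+dz],feed=0.02,max_force=18);o=observe();print(r,dz,o["time_s"],o["eef_pos"].round(4),o["ft_force"].round(2),o["opening"])
    if r or o["ft_force"][2]<-20:break
c=get_calibration("wrist");p,d=get_image("wrist");W=cloud("w",d,c)
np.savez("pics/w8.npz",p=p,d=d,K=c["intrinsics"],T=c["world_from_camera"],e=o["eef_pos"])
cv2.imwrite("pics/w8.png",cv2.resize(p[:,:,::-1],None,fx=1.5,fy=1.5))
hsv=cv2.cvtColor(p,cv2.COLOR_RGB2HSV)
m=((hsv[...,0]<8)|(hsv[...,0]>172))&(hsv[...,1]>140)&(d>0)&(abs(W[...,2]-.3)<.03)&(abs(W[...,0]-.618)<.03)
print(np.histogram(W[m][:,2],12))
p,d=get_image("side");cv2.imwrite("pics/s8.png",cv2.resize(p[120:235,200:300,::-1],None,fx=5,fy=5,interpolation=cv2.INTER_CUBIC))
E
```

```text
15.9833 0.026216409655678015 [0.61855763 0.1363076  0.24738756] [-0.7   0.99  1.94]
False 0.003 16.2833 [0.6185 0.1363 0.2494] [ 2.33  1.78 -2.93] 0.026044653245055855
False 0.006 16.5833 [0.6185 0.1363 0.2529] [ 3.42  2.24 -5.07] 0.02585555438927701
False 0.009 16.8833 [0.6185 0.1363 0.2559] [ 4.08  2.83 -5.68] 0.026120961035026105
False 0.012 17.1833 [0.6185 0.1363 0.2588] [ 4.88  2.42 -6.11] 0.02621234653043277
False 0.0135 17.4333 [0.6185 0.1363 0.2603] [ 3.98  2.26 -7.06] 0.026066349943685826
False 0.015 17.6833 [0.6185 0.1363 0.2615] [ 4.81  2.36 -7.36] 0.026625437226203492
False 0.016 17.9333 [0.6184 0.1363 0.2616] [  6.15   3.8  -10.93] 0.02636712264141178
False 0.017 18.1833 [0.6184 0.1363 0.2616] [  8.11   3.63 -15.23] 0.025916330691182675
(array([  64,   71,   80,  100,   98,   85,  115,  102,  148,  413, 2124,
        854]), array([0.30082683, 0.30252596, 0.3042251 , 0.30592424, 0.30762338,
       0.30932251, 0.31102165, 0.31272079, 0.31441993, 0.31611906,
       0.3178182 , 0.31951734, 0.32121648]))
```

View pics/w8.png

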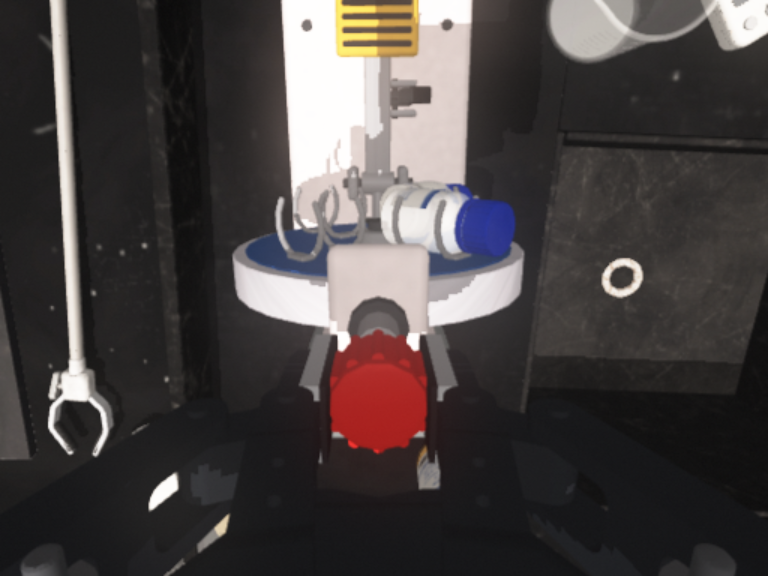

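View pics/s8.png

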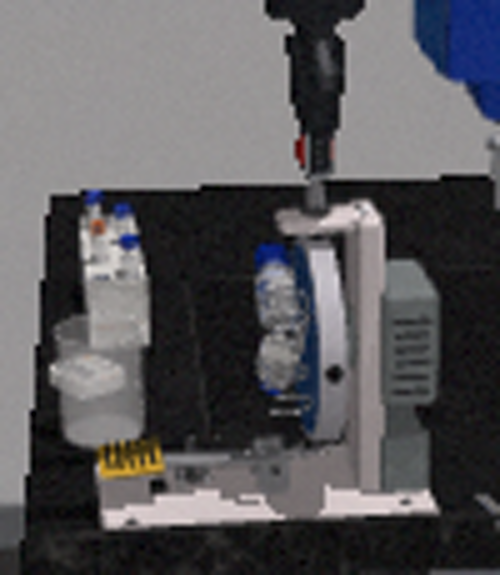

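```bash
python3 - <<'E'
from h import *
hold(1.0)
o=observe();c=get_calibration("wrist");p,d=get_image("wrist");W=cloud("w",d,c);print(o["time_s"],o["eef_pos"].round(4),o["ft_force"].round(2),o["opening"])
a=np.load("pics/w8.npz")["p"];df=cv2.absdiff(a,p).max(2);print("changed px",(df>40).sum(), "wheel area",(df[100:215,150:355]>40).sum())
hsv=cv2.cvtColor(p,cv2.COLOR_RGB2HSV)
m=(hsv[...,0]>15)&(hsv[...,0]<35)&(hsv[...,1]>100)&(d>0)&(abs(W[...,0]-.463)<.035)&(abs(W[...,1]-.128)<.035)&(W[...,2]<.09)&(W[...,2]>.035)
Q=W[m];print("pad z",np.median(Q,0))
r=((hsv[...,0]<8)|(hsv[...,0]>172))&(hsv[...,1]>140)&(d>0)&(abs(W[...,2]-.3)<.03)&(abs(W[...,0]-.618)<.03)
h=np.histogram(W[r][:,2],30);print("knob top",h[1][h[0].argmax()])
for n in("scene","wrist"):
    q,_=get_image(n)
    cv2.imwrite(f"pics/{n}9.png",cv2.resize(q[:,:,::-1],(800,600)))
E
```

```text
19.2833 [0.6184 0.1363 0.2616] [  7.25   2.98 -13.32] 0.026113988117738563
changed px 1 wheel area 0
pad z [0.47052571 0.12736942 0.05745776]
knob top 0.31853365884439594
```

View pics/scene9.png

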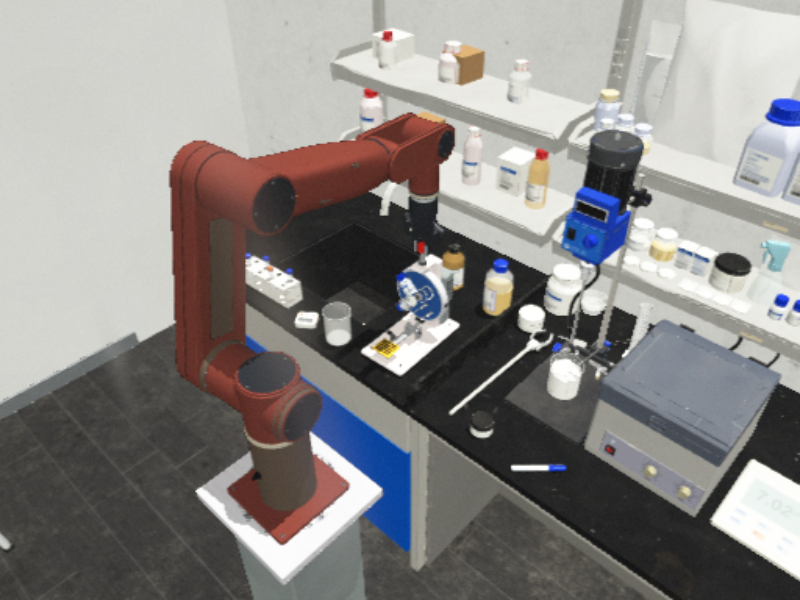

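Everything is holding: the wheel is unchanged, the pad is down, the knob is at its stop and the other things are where they were. I'll hand the job in.

```bash
python3 -c "
from plant import *
job_done();print(observe()['time_s'])"
```

```text
the job is handed in; nothing more can be done
the job is handed in; nothing more can be done
```

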